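# Try a refitted roller catch on a bench cupboard

## Robot

A 6-joint arm with a two-finger parallel gripper is mounted at the origin on the work surface. World frame = base frame: x ahead of the robot, y to its left, z up, the work surface at z = 0. Lengths are in mm, angles in rad, forces in N, time in s.
With the tool pointing down it reaches from about 275 to 750 mm from the base axis. Payload 10.2 kg.
Tool frame: the origin (TCP) lies at the very end of the fingers, on their centre line; the grasp point (between the pads) lies 19 mm behind it; z points along the fingers, y is the line along which they close (so a half turn about z gives the same grasp; the last joint's range is limited). The gripper opens to 85 mm and grips with 20 to 120 N. Pads are 22 mm wide; open, the fingers measure 114 mm over their backs; the gripper's body (76 mm by 85 mm) begins 54 mm behind the grasp point. The pads swing forward as they close: fully open they stand 13 mm farther back than shut.
Start: joints at [-1.448, 0.313, 1.498, -0, 1.331, -0.223], TCP at [177.936, -493.933, 231.294] pointing down, gripper open.
Joint ranges: [-2.94, 2.94], [-0.97, 2.17], [0.19, 2.56], [-1.23, 4.37], [0.02, 3.11], [-2.88, 2.88]. Speed limits (rad/s): [2.39, 2.39, 3.01, 3.14, 3.14, 3.14].

## Interface

Orientations are given as a unit quaternion [w, x, y, z].
In Python, from rig import ctrl gives the robot as it stands.
- The arm moves only by the shell command python3 -m inch 'ROWS' [OPENING] [FORCE]. ROWS is text: rows parted by semicolons, each of 6 numbers parted by spaces: the shift along the tool's x, y, z in mm, then the turn, a rotation vector about the tool's x, y, z in units of 6 degrees (1.0 is 6 degrees). A call has exactly 10 rows; each row shifts and turns the commanded pose from where the row before left it, along the tool's axes as they then stand; what a row does not reach is not made up. A row lasts 1/12 s, in which the tool goes at most 41.7 mm and 7.16 degrees, less where a joint would pass 70% of its speed; a pose out of reach is approached as far as the arm can. A call with a gripper value outside its range is refused whole. OPENING is the opening, from 0 (shut) to 1 (fully open), set as the call begins (- or left out, the last holds). The fingers move at their own pace and stop on an object; FORCE is the grip in N (left out, the last holds). Time passes only in rows, so rows that do not move let the fingers close, or fill a call up. It gives the time, the measured TCP pose, the force, the opening and the grip force at its end, in the units of the state.
- ctrl.sense(): the state, without advancing time (a new reading comes with each control period).
- ctrl.capture(name): name is "scene" or "side" or "wrist"; returns a dict with "image" (400x640x3 uint8, red, green, blue), "intrinsics" (3x3 intrinsics, pixels), "rvec" (rotation vector, rad) and "tvec" (3), from world to camera coordinates, as OpenCV has them. Camera axes: x right, y down, z forward; pixel columns grow to the right and rows downward; lengths in mm; the calibration is good to about 2 mm. The wrist camera is an equidistant fisheye: a pixel r from the principal point sees the ray r / f radians off the axis. A picture is of the moment at which its call begins. There is no depth.
- ctrl.finish_job(): hands the job in; it is judged then, once.
The state is a dict: "time_s": time; "joints": joint angles; "dq": joint speeds; "tau": joint torques, N m; "eef_pos": TCP position; "ee_rot": TCP orientation; "force": force on the tool from outside, world axes, zero at the start; "wrist_torque": the same for the moment, N m; "grip_width": opening from 0.0 (shut) to 1.0 (fully open); "grip_force": force on a finger pad.
Only numpy, scipy, OpenCV 4.12 (cv2) and the standard library are available. Lean on these libraries where they do the work, as an engineer would, in place of code of your own. Each camera call takes 0.05 s, during which the arm holds its last target. There are 200 camera calls.

## Task

The roller catch of the green bench cupboard has just been refitted and needs trying. First put the orange screwdriver, left lying in the door's way, back in the blue tool tray; then push the door shut just until you feel the rollers snap over, without leaning on it any further, and take your hand right off it, so that the catch alone holds it shut for a moment; then pull it open again through the catch and leave it standing wide open. Feel your way and never force the door or let it fly, and leave the other things where they are.

Things in the scene. Friction and masses are not known exactly. Their poses are not given: they have to be found in the camera images.
- door (a joint): door angle, rad: 0 is parallel to the cupboard's front; it grows as the door opens (clockwise from above), to a stop at 1.9. It starts open and stays where it is left. Held by the catch it rests anywhere from -0.04 to 0.07: the catch was refitted in slots and its place is not measured, so find it by feel. Not caught, it stands at least 0.06 further out. Wide open: 1 or more. Keep below 2 rad/s.
- spear (a point): head of the spear on the door's top edge, 100 mm from the hinge, 263 mm above the bench; bracket up to 274 mm. It snaps between two sprung white rollers on the cupboard's roof. Felt at the handle, pushing in slowly: free, then 4 to 7 N for about 9 mm, fading to 0 as they snap over; 3 to 8 mm on, a rubber buffer (12 N per mm) ends the travel. A light touch on it (2 to 4 N) proves the snap.
- buffer (a joint): squeeze of the rubber buffer that the spear meets in the catch's throat, m: 0 with no spear on it, about 0.0001 when the catch alone holds the door shut, 0.0005 with 6 N pushing at the handle. Beyond 0.00065 (about 9 N at the handle) the catch is forced. Too small to be read from the measured state: it must be felt as force.
- hinge (a point): point on the door's upright hinge axis, 238 mm above the bench. Axes are the door's: z up, x out of its inner face (into the cupboard when shut), -y along the door from hinge to free edge. The inner face lies in the hinge axis, the outer 16 mm on the -x side. Green steel door 200 mm wide, 12 to 246 mm above the bench.
- handle (a point): where to take the handle: an upright round steel bar, 12 mm thick, on the outer face, 168 mm from the hinge along -y and 52 mm on the -x side (30 mm clear of the door). The point is on its axis, 17 mm below its top; a leg joins it 26 mm below the point. Axes as the hinge. Pulling out of the catch takes 3 to 6 N; then the door jumps out some 10 to 20 mm if not held.
- cupboard: green steel bench cupboard, 200 x 200 mm and 250 mm high, fast to the bench; origin at the centre of its underside; the door is on its -x side, hinged at its +y end. The roller catch stands on its roof at the middle of the front edge, up to 274 mm above the bench.
- driver_mid (a point): orange handle of the screwdriver: point on its axis, 13 mm above what it lies on, 48 mm from the handle's end. The handle is round, 26 mm thick and 80 mm long; the whole tool 160 mm, 0.09 kg. The x axis runs along the tool towards the blade's tip, which is 112 mm along x from here.
- driver_tip (a point): the tip of the screwdriver's steel blade.
- tray: blue open tool tray, fast to the bench, 240 mm (x) by 160 mm (y), walls 34 mm high and 5 mm thick, floor 5 mm thick; origin at the centre of its underside. A spanner lies in its -y side (y about -75 to -35 mm); the rest is free.
- spanner: steel spanner 170 mm long lying in the tray; leave it there. Origin at its middle, underside.
- jar: brown glass jar with black cap, 48 mm wide and 50 mm high, on the cupboard's roof; origin at the centre of its underside. Leave alone.
- oil: green oil bottle, 54 mm wide and 150 mm high; origin at the centre of its underside. Leave alone.
- mug: blue mug, 76 mm wide, 90 mm high; origin at the centre of its underside. Leave alone.
- bearing_a: steel bearing ring 62 mm wide, 18 mm high; origin at the centre of its underside. Leave alone.
- bearing_b: steel bearing ring 52 mm wide, 15 mm high; origin at the centre of its underside. Leave alone.

How it is judged:
By the outcome, as a careful person would: the job done as asked, in the order asked, and still so for the second after the job is handed in, with the robot touching nothing.
It also fails if it takes over 72 s, if anything falls off the work surface, if the arm or the gripper's body presses on something with over 40 N, if the wrist force passes 120 N, or if a joint passes its speed limit or range.

## Working session

There is one attempt and no reset: what is moved stays moved. The work goes in short steps, Python scripts to look and compute and a shell command to move; the robot and the scene stay as the last step left them, time stands still between calls to the robot, and variables do not carry over. Pictures are saved under pics/ and viewed, at most 10 in all, crops included, and the job is handed in when it is done.

```bash
ls; mkdir -p pics; python3 - <<'E'
from rig import ctrl
import cv2,numpy as np
print(ctrl.sense())
for n in("scene","side"):
    c=ctrl.capture(n); cv2.imwrite(f"pics/{n}0.png",c["image"][:,:,::-1])
    print(n,c["intrinsics"].tolist(),c["rvec"],c["tvec"])
    np.savez(f"{n}0.npz",**c)
E
```

```text
pics
{'time_s': 0.0, 'joints': array([-1.44842014e+00,  3.13491058e-01,  1.49845127e+00,  4.06709580e-06,
        1.33102061e+00, -2.23398091e-01]), 'dq': array([ 0.00091792,  0.00158529,  0.00038203,  0.00154052, -0.00080669,
       -0.00048299]), 'tau': array([ 1.30491761e-03, -4.12268543e+01, -2.59734017e+01,  5.92960689e-06,
        4.27687308e-03,  3.31429817e-05]), 'eef_pos': array([ 177.89290933, -493.6596092 ,  230.70873587]), 'ee_rot': array([-6.84167893e-04,  9.85092059e-01,  1.72026644e-01,  3.65649524e-05]), 'force': array([-0.11709735,  0.25981872, -0.45763967]), 'wrist_torque': array([ 0.02514722,  0.03485297, -0.01951106]), 'grip_force': 0.0, 'grip_width': 0.9978266315312098}
scene [[383.8633447081225, 0.0, 316.48657009545656], [0.0, 383.8633447081225, 204.72074118864984], [0.0, 0.0, 1.0]] [ 0.94865768  2.28205592 -1.28875558] [ 468.52597046 -107.64896465 1607.16709106]
side [[407.42561946628757, 0.0, 317.8405585984665], [0.0, 407.42561946628757, 199.04599591742192], [0.0, 0.0, 1.0]] [ 2.14595968 -0.42233952  0.21110794] [-585.11275116  281.64686501  900.64834   ]
```

View pics/scene0.png

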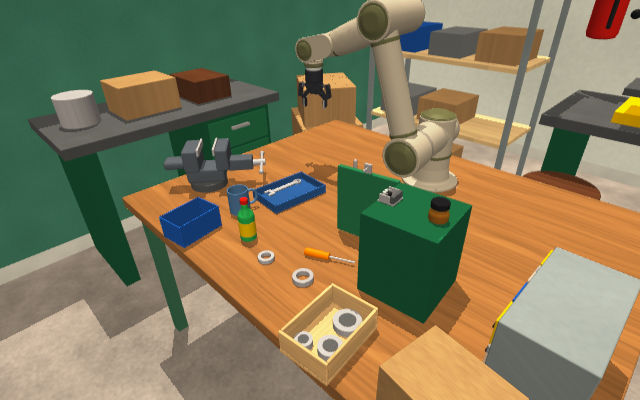

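View pics/side0.png

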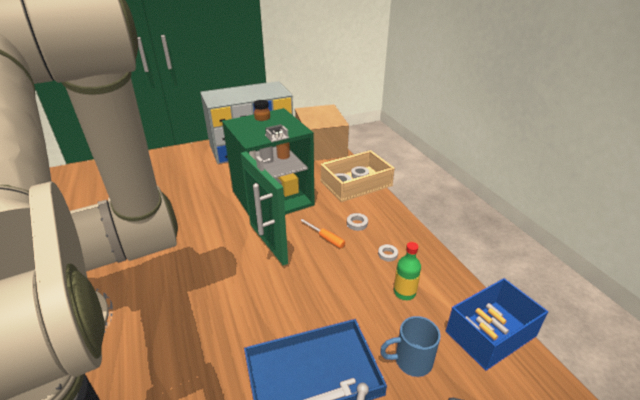

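The scene shows the screwdriver at about (305-353, 250-264), the tray at (291,190), the cupboard at (415,240) and the door at (355,205). In the side view the driver runs from (344,243) to (302,221), and the door edge is near (285,260). I'll zoom in for exact pixels.

```bash
python3 - <<'E'
import cv2,numpy as np
a=cv2.imread("pics/scene0.png")[150:300,250:475]; b=cv2.imread("pics/side0.png")[90:270,215:370]
cv2.imwrite("pics/z1.png",cv2.resize(a,(788,525),interpolation=cv2.INTER_CUBIC))  # x3.5
cv2.imwrite("pics/z2.png",cv2.resize(b,None,fx=3.3,fy=3.3,interpolation=cv2.INTER_CUBIC))
E
```

```text
(no output)
```

View pics/z1.png

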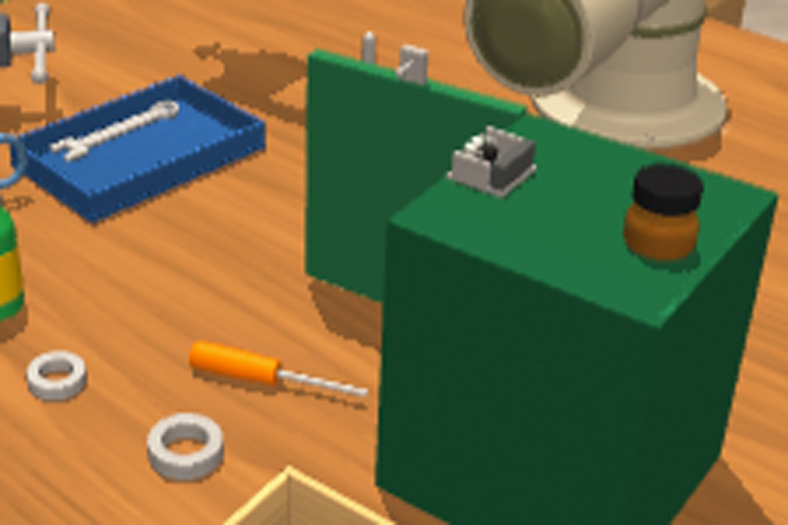

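View pics/z2.png

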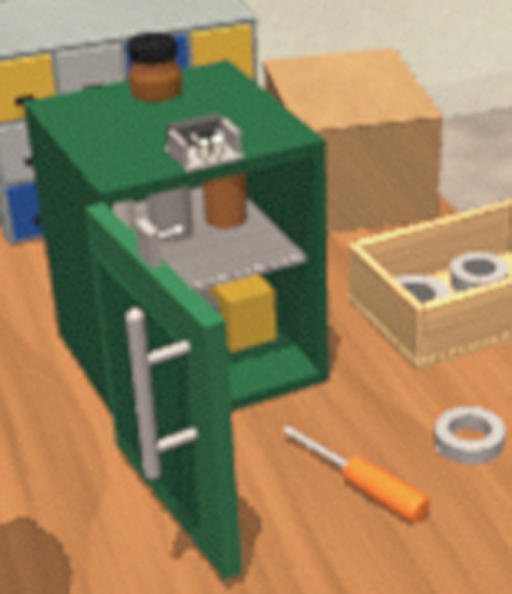

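z1 (scene): driver butt at (192,354) and tip at (366,392). Cupboard roof corners are at (390,222), (660,326) and (777,197), the door's free top corner at (312,52) and the handle top at (369,37). z2 (side): butt at (420,505), tip at (287,430), handle top at (135,314), and front roof corners at (325,140) and (110,195).

```bash
cat > geo.py <<'E'
import numpy as np,cv2
def load(n): 
    c=np.load(n+".npz"); return c["intrinsics"],cv2.Rodrigues(c["rvec"])[0],c["tvec"].ravel()
def ray(cam,uv):
    K,R,t=cam; d=R.T@np.linalg.inv(K)@np.array([*uv,1.]); return -R.T@t,d
def plane(cam,uv,z):
    o,d=ray(cam,uv); return (o+d*(z-o[2])/d[2]).round(1)
def tri(c1,u1,c2,u2):
    o1,d1=ray(c1,u1);o2,d2=ray(c2,u2)
    s=np.linalg.lstsq(np.stack([d1,-d2],1),o2-o1,rcond=None)[0]
    a,b=o1+d1*s[0],o2+d2*s[1]; return ((a+b)/2).round(1),round(np.linalg.norm(a-b),1)
E
python3 - <<'E'
from geo import *
S=load("scene0");D=load("side0")
s=lambda x,y:((x)/3.5+250,(y)/3.5+150)
d=lambda x,y:((x)/3.3+215,(y)/3.3+90)
for n,p in dict(butt=(192,354),neck=(278,372),tip=(366,392)).items(): print("S",n,plane(S,s(*p),13))
for n,p in dict(butt=(420,505),neck=(350,468),tip=(287,430)).items(): print("D",n,plane(D,d(*p),13))
for p in [(390,222),(660,326),(777,197),(525,112)]: print("S roof",plane(S,s(*p),250))
for p in [(325,140),(110,195),(28,103),(225,62)]: print("D roof",plane(D,d(*p),250))
print("doorfree S",plane(S,s(312,52),246),"D",plane(D,d(225,318),246),plane(D,d(208,325),246))
print("door bottom D",plane(D,d(235,578),12),"S",plane(S,s(308,277),12))
print("handle top",tri(S,s(369,36),D,d(135,314)))
print("spear br",plane(S,s(413,46),274))
for p in [(180,76),(265,124),(95,192),(12,137)]: print("S tray",plane(S,s(*p),34))
for p in [(247,357),(357,323),(383,372)]: print("D tray",plane(D,p,34))
for n,p in dict(ringA=(186,425),ringB=(57,362)).items(): print(n,plane(S,s(*p),18))
print("oil",plane(D,(413,247),150),"S",plane(S,(244,200),150),"mug",plane(D,(419,328),90))
E
```

```text
S butt [699.8  -7.4  13. ]
S neck [664.8  64.8  13. ]
S tip [631.9 137.1  13. ]
D butt [701.1  -4.4  13. ]
D neck [666.2  61.6  13. ]
D tip [634.9 131.5  13. ]
S roof [701.4 209.1 250. ]
S roof [677.8 404.7 250. ]
S roof [487.8 385.7 250. ]
S roof [504.  183.1 250. ]
D roof [701.7 201.  250. ]
D roof [511.5 175.1 250. ]
D roof [486.9 372.9 250. ]
D roof [676.7 393.4 250. ]
doorfree S [532.6 -20.  246. ] D [541.3 -20.8 246. ] [528.1 -24.6 246. ]
door bottom D [534.  -26.2  12. ] S [540.7 -14.5  12. ]
handle top (array([484. ,   2. , 250.9]), np.float64(3.0))
spear br [509.9  72.9 274. ]
S tray [ 363.5 -388.    34. ]
S tray [ 379.1 -230.    34. ]
S tray [ 604.5 -255.7   34. ]
S tray [ 593.7 -413.6   34. ]
D tray [ 376.2 -261.3   34. ]
D tray [ 611.3 -270.5   34. ]
D tray [ 606.1 -390.1   34. ]
ringA [771.  62.  18.]
ringB [794.1 -79.8  18. ]
oil [ 767.4 -216.5  150. ] S [ 772.3 -200.6  150. ] mug [ 693.8 -364.8   90. ]
```

```bash
cat > to.py <<'E'
# python3 to.py x y z yaw_deg : remaining shift (tool axes now), and remaining turn units, tool-down target
import sys,numpy as np
from scipy.spatial.transform import Rotation as Ro
from rig import ctrl
s=ctrl.sense(); w,x,y,z=s["ee_rot"]; R=Ro.from_quat([x,y,z,w])
t=np.array(list(map(float,sys.argv[1:4]))); yaw=np.radians(float(sys.argv[4]))
T=Ro.from_matrix(np.array([[np.cos(yaw),np.sin(yaw),0],[np.sin(yaw),-np.cos(yaw),0],[0,0,-1]]))
d=t-s["eef_pos"]
print("t",round(s["time_s"],2),"pos",s["eef_pos"].round(1),"yaw",np.degrees(np.arctan2(*R.as_matrix()[1::-1,0])).round(1),"F",s["force"].round(1),"grip",round(s["grip_width"],3),round(s["grip_force"],1))
print("shift now-axes",R.inv().apply(d).round(1),"after-turn axes",T.inv().apply(d).round(1),"turn units",((R.inv()*T).as_rotvec(degrees=True)/6).round(2))
print("joints",s["joints"].round(2))
E
python3 -m inch '39.7 -9.8 2.3 0 0 0;39.7 -9.8 2.3 0 0 0;39.7 -9.8 2.3 0 0 0;39.7 -9.8 2.3 0 0 0;39.7 -9.8 2.3 0 0 0;39.7 -9.8 2.3 0 0 0;39.7 -9.8 2.3 0 0 0;39.7 -9.8 2.3 0 0 0;39.7 -9.8 2.3 0 0 0;39.7 -9.8 2.3 0 0 0' 1
python3 -m inch '39.7 -9.8 2.3 0 0 0;39.7 -9.8 2.3 0 0 0;39.7 -9.8 2.3 0 0 0;0 0 0 0 0 -1.19;0 0 0 0 0 -1.19;0 0 0 0 0 -1.19;0 0 0 0 0 -1.19;0 0 0 0 0 -1.19;0 0 0 0 0 -1.19;0 0 0 0 0 -1.19'
python3 to.py 679 37 110 115.5
```

```text
time_s: 0.93
eef_pos: [519.6, -265.5, 207.9]
ee_rot: [-0.0, 0.985, 0.172, -0.0]
force: [0.2, -1.4, 0.0]
grip_width: 1.003
grip_force: 0.0
time_s: 1.77
eef_pos: [620.1, -199.1, 200.8]
ee_rot: [-0.0, 0.818, 0.575, -0.0]
force: [0.0, -0.2, -0.4]
grip_width: 0.995
grip_force: 0.0
t 1.77 pos [ 620.1 -199.1  200.8] yaw 70.1 F [ 0.  -0.2 -0.4] grip 0.995 0.0
shift now-axes [242.  -24.7  90.9] after-turn axes [187.7 154.8  90.8] turn units [-0.01 -0.01 -7.56]
joints [-0.49  0.62  1.11  0.    1.41 -0.14]
```

```bash

python3 -m inch '40.3 -4.1 8 0 0 0;40.3 -4.1 8 0 0 0;40.3 -4.1 8 0 0 0;40.3 -4.1 8 0 0 0;40.3 -4.1 8 0 0 0;40.3 -4.1 8 0 0 0;0 0 0 0 0 -1.15;0 0 0 0 0 -1.15;0 0 0 0 0 -1.15;0 0 0 0 0 -1.15'
python3 -m inch '0 0 10 0 0 -1.15;0 0 10 0 0 -1.15;0 0 10 0 0 -0.66;0 0 0 0 0 0;0 0 0 0 0 0;0 0 0 0 0 0;0 0 0 0 0 0;0 0 0 0 0 0;0 0 0 0 0 0;0 0 0 0 0 0' >/dev/null
python3 to.py 679 37 4 115.5
python3 - <<'E'
from rig import ctrl
import cv2,numpy as np
c=ctrl.capture("wrist"); cv2.imwrite("pics/w1.png",c["image"][:,:,::-1]); np.savez("w1.npz",**c)
print(c["intrinsics"],c["rvec"],c["tvec"])
E
```

```text
time_s: 2.6
eef_pos: [680.5, 36.6, 152.7]
ee_rot: [-0.0, 0.658, 0.753, -0.0]
force: [-1.2, -0.3, -0.2]
grip_width: 0.997
grip_force: 0.0
t 3.43 pos [680.8  36.3 123.7] yaw 115.1 F [-0.9  0.1 -0.6] grip 1.003 0.0
shift now-axes [  1.5  -1.4 119.7] after-turn axes [  1.5  -1.3 119.7] turn units [ 0.    0.   -0.06]
joints [-0.12  0.75  1.09  0.    1.3  -0.56]
[[309.70691629   0.         321.31129827]
 [  0.         309.70691629 202.36877813]
 [  0.           0.           1.        ]] [-2.80021587 -0.62441032 -0.08651651] [-632.21798937 -253.43030995  205.35720188]
```

View pics/w1.png

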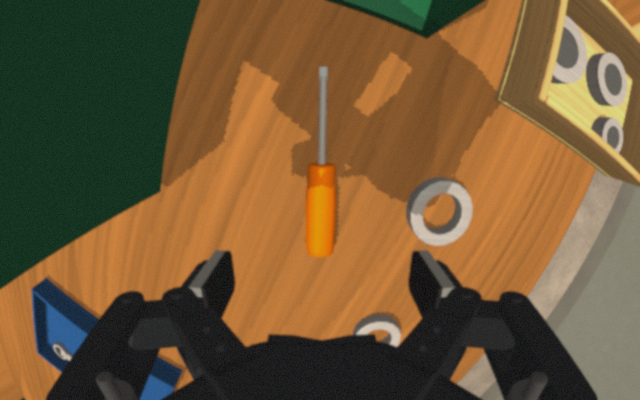

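The wrist view shows the driver upright and centred, with butt (320,255), neck (321,166) and tip (323,68). Bearing A is at (440,212), clear of the right finger.

```bash
cat >> geo.py <<'E'
def fplane(cam,uv,z):
    K,R,t=cam; p=(np.array(uv,float)-K[:2,2])/K[0,0]; r=np.hypot(*p); d=np.array([*(p*(np.sin(r)/max(r,1e-9))),np.cos(r)])
    d=R.T@d; o=-R.T@t; return (o+d*(z-o[2])/d[2]).round(1)
E
python3 - <<'E'
from geo import *
W=load("w1")
for p in [(320,255),(321,166),(323,68)]: print(fplane(W,p,13))
b,t=fplane(W,(320,255),13),fplane(W,(323,68),13); d=(t-b)/np.linalg.norm(t-b)
print(np.linalg.norm(t-b),"mid",b+48*d,"ang",np.degrees(np.arctan2(d[1],d[0])))
print("ringA",fplane(W,(440,203),18),"tray corner",fplane(W,(37,285),34))
E
```

```text
[702.6 -11.9  13. ]
[669.1  61.7  13. ]
[636.2 135.6  13. ]
161.75663819454212 mid [682.89632641  31.86945564  13.        ] ang 114.2358206053504
ringA [776.7  78.5  18. ] tray corner [ 391.8 -220.4   34. ]
```

```bash

python3 -m inch '-1 0.2 25 0 0 0;-1 0.2 25 0 0 0;-1 0.2 25 0 0 0;-0.9 0 20 0 0 0;0 0 12 0 0 0;0 0 8 0 0 0;0 0 3.5 0 0 0;0 0 0 0 0 0;0 0 0 0 0 0;0 0 0 0 0 0' 
python3 -m inch '0 0 0 0 0 0;0 0 0 0 0 0;0 0 0 0 0 0;0 0 0 0 0 0;0 0 0 0 0 0;0 0 0 0 0 0;0 0 0 0 0 0;0 0 0 0 0 0;0 0 0 0 0 0;0 0 0 0 0 0' 0 40
```

```text
time_s: 4.32
eef_pos: [683.6, 33.0, 6.2]
ee_rot: [0.001, 0.536, 0.844, 0.0]
force: [0.6, 0.6, 1.2]
grip_width: 1.001
grip_force: 0.0
time_s: 5.15
eef_pos: [683.0, 33.0, 5.1]
ee_rot: [0.0, 0.536, 0.844, 0.0]
force: [-2.8, 0.0, 3.7]
grip_width: 0.271
grip_force: 39.2
```

```bash

python3 -m inch '0 0 -10 0 0 0;0 0 -35 0 0 0;0 0 -40 0 0 0;0 0 -40 0 0 0;0 0 -40 0 0 0;-34.8 -21.4 0 0 0 0;-34.8 -21.4 0 0 0 0;-34.8 -21.4 0 0 0 0;-34.8 -21.4 0 0 0 0;-34.8 -21.4 0 0 0 0' 
python3 to.py 519 -303 150 174
```

```text
time_s: 5.98
eef_pos: [659.5, -171.7, 170.5]
ee_rot: [0.0, 0.536, 0.844, 0.0]
force: [1.3, 0.6, -1.2]
grip_width: 0.275
grip_force: 39.3
t 5.98 pos [ 659.5 -171.7  170.5] yaw 115.2 F [ 1.3  0.6 -1.2] grip 0.275 39.3
shift now-axes [ -59.1 -183.    20.5] after-turn axes [ 126.  -145.2   20.5] turn units [ 0.    0.   -9.81]
joints [-0.43  0.71  1.03  0.    1.4  -0.87]
```

```bash

python3 -m inch '-11.8 -36.6 0 0 0 0;-11.8 -36.6 0 0 0 0;-11.8 -36.6 0 0 0 0;-11.8 -36.6 0 0 0 0;-11.8 -36.6 0 0 0 0;0 0 0 0 0 -1.1;0 0 0 0 0 -1.1;0 0 0 0 0 -1.1;0 0 0 0 0 -1.1;0 0 0 0 0 -1.1' >/dev/null
python3 -m inch '0 0 0 0 0 -1.1;0 0 0 0 0 -1.1;0 0 0 0 0 -1.1;0 0 0 0 0 -1.01;0 0 0 0 0 0;0 0 0 0 0 0;0 0 0 0 0 0;0 0 0 0 0 0;0 0 0 0 0 0;0 0 0 0 0 0' >/dev/null
python3 to.py 519 -303 150 174
python3 - <<'E'
from rig import ctrl
import cv2,numpy as np
c=ctrl.capture("wrist"); cv2.imwrite("pics/w2.png",c["image"][:,:,::-1]); np.savez("w2.npz",**c)
E
```

```text
t 7.65 pos [ 519.5 -301.2  169.9] yaw 174.0 F [-0.5 -0.4 -1.2] grip 0.273 39.5
shift now-axes [ 0.3 -1.9 19.9] after-turn axes [ 0.3 -1.9 19.9] turn units [-0.    0.   -0.01]
joints [-0.72  0.53  1.34 -0.    1.27 -2.19]
```

View pics/w2.png

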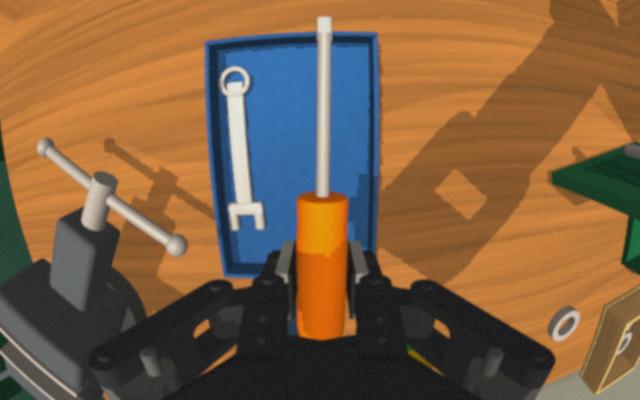

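The wrist view over the tray shows rim corners at (206,42), (377,34) and (225,275). The spanner is at x 220-265 and the driver is held straight along the free side.

```bash
python3 - <<'E'
from geo import *
W=load("w2")
for p in [(206,42),(377,34),(225,275),(378,180)]: print(fplane(W,p,34))
print("spanner",fplane(W,(233,67),10),fplane(W,(248,230),10),fplane(W,(264,205),10))
E
```

```text
[ 364.7 -392.8   34. ]
[ 379.  -236.3   34. ]
[ 599.  -412.6   34. ]
[ 514.1 -247.9   34. ]
spanner [ 389.7 -375.2   10. ] [ 559.1 -384.2   10. ] [ 533.4 -362.3   10. ]
```

```bash

python3 -m inch '-3.6 -5.7 20 0 0 -0.2;0 0 35 0 0 0;0 0 35 0 0 0;0 0 30 0 0 0;0 0 18 0 0 0;0 0 10 0 0 0;0 0 6 0 0 0;0 0 3 0 0 0;0 0 1.5 0 0 0;0 0 0 0 0 0' 
python3 to.py 522.5 -307 11 175.2
```

```text
time_s: 8.53
eef_pos: [522.9, -307.6, 12.3]
ee_rot: [0.001, 0.042, 0.999, -0.0]
force: [-0.1, 0.1, 0.1]
grip_width: 0.278
grip_force: 39.5
t 8.53 pos [ 522.9 -307.6   12.3] yaw 175.2 F [-0.1  0.1  0.1] grip 0.278 39.5
shift now-axes [0.4 0.5 1.3] after-turn axes [0.4 0.5 1.3] turn units [-0.01  0.01  0.  ]
joints [-0.72  0.73  1.46  0.    0.96 -2.21]
```

```bash

python3 -m inch '0 0 1 0 0 0;0 0 0 0 0 0;0 0 0 0 0 0;0 0 0 0 0 0;0 0 0 0 0 0;0 0 0 0 0 0;0 0 0 0 0 0;0 0 0 0 0 0;0 0 0 0 0 0;0 0 0 0 0 0' >/dev/null
python3 -m inch '0 0 0 0 0 0;0 0 0 0 0 0;0 0 0 0 0 0;0 0 0 0 0 0;0 0 -10 0 0 0;0 0 -30 0 0 0;0 0 -40 0 0 0;0 0 -40 0 0 0;0 0 -40 0 0 0;0 0 -40 0 0 0' 0.5
python3 to.py 522.5 -307 11 175.2
python3 - <<'E'
from rig import ctrl
import cv2,numpy as np
c=ctrl.capture("wrist"); cv2.imwrite("pics/w3.png",c["image"][:,:,::-1]); np.savez("w3.npz",**c)
c=ctrl.capture("side"); cv2.imwrite("pics/s3.png",c["image"][:,:,::-1]); np.savez("s3.npz",**c)
E
```

```text
time_s: 10.2
eef_pos: [522.1, -306.9, 213.4]
ee_rot: [0.0, 0.042, 0.999, -0.0]
force: [0.1, -0.6, -0.5]
grip_width: 0.5
grip_force: 0.0
t 10.2 pos [ 522.1 -306.9  213.4] yaw 175.2 F [ 0.1 -0.6 -0.5] grip 0.5 0.0
shift now-axes [-2.000e-01  0.000e+00  2.024e+02] after-turn axes [-4.000e-01 -1.000e-01  2.024e+02] turn units [-0.    0.01  0.  ]
joints [-0.72  0.5   1.27  0.    1.37 -2.21]
```

View pics/w3.png

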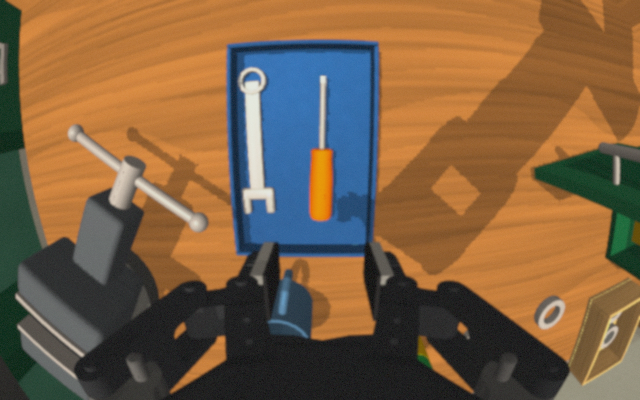

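Driver lies in the tray beside the spanner. Next I turn and go above the door handle.

```bash

python3 -m inch '0 0 -10 0 0 1.18;0 0 -10 0 0 1.18;0 0 -10 0 0 1.18;0 0 -10 0 0 1.18;0 0 -10 0 0 1.18;0 0 -10 0 0 1.18;0 0 -10 0 0 1.18;0 0 -10 0 0 1.18;0 0 -10 0 0 1.18;0 0 -10 0 0 1.18'  >/dev/null
python3 -m inch '0 0 0 0 0 1.18;0 0 0 0 0 1.18;0 0 0 0 0 1.18;0 0 0 0 0 1.18;0 0 0 0 0 1.18;0 0 0 0 0 1.18;0 0 0 0 0 1.18;0 0 0 0 0 1.18;0 0 0 0 0 1.18;0 0 0 0 0 1.18'  >/dev/null
python3 -m inch '0 0 0 0 0 1.18;0 0 0 0 0 1.18;0 0 0 0 0 1.18;0 0 0 0 0 0.45;0 -35 0 0 0 0;0 -35 0 0 0 0;0 -35 0 0 0 0;0 -35 0 0 0 0;0 -35 0 0 0 0;0 -35 0 0 0 0' 
python3 to.py 484 4 320 9.7
```

```text
time_s: 12.8
eef_pos: [486.4, -98.6, 310.7]
ee_rot: [0.0, 0.996, 0.084, 0.0]
force: [0.9, -0.6, -0.0]
grip_width: 0.498
grip_force: 0.0
t 12.8 pos [486.4 -98.6 310.7] yaw 9.7 F [ 0.9 -0.6 -0. ] grip 0.498 0.0
shift now-axes [  14.9 -101.5   -9.3] after-turn axes [  15.  -101.5   -9.3] turn units [ 0.   -0.   -0.01]
joints [-0.44  0.2   1.43  0.    1.5   0.97]
```

```bash

python3 -m inch '3.7 -25 0 0 0 0;3.7 -25 0 0 0 0;3.7 -25 0 0 0 0;3.7 -25 0 0 0 0;0 0 3 0 0 0;0 0 3 0 0 0;0 0 0 0 0 0;0 0 0 0 0 0;0 0 0 0 0 0;0 0 0 0 0 0' >/dev/null
python3 to.py 484 4 300 9.7
python3 - <<'E'
from rig import ctrl
import cv2,numpy as np
c=ctrl.capture("wrist"); cv2.imwrite("pics/w4.png",c["image"][:,:,::-1]); np.savez("w4.npz",**c)
E
```

```text
t 13.63 pos [4.850e+02 2.000e-01 3.044e+02] yaw 9.6 F [ 0.7 -0.3 -0.3] grip 0.499 0.0
shift now-axes [-0.4 -4.   4.4] after-turn axes [-0.4 -4.   4.4] turn units [ 0.    0.   -0.02]
joints [-0.24  0.18  1.48 -0.    1.48  1.16]
```

View pics/w4.png

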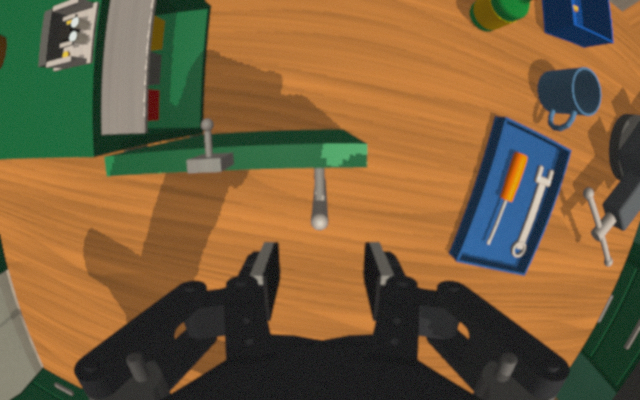

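The wrist view shows the handle top at (320,221), centred between the fingers. The door's top edge runs from the free end at (367,144/165) to the hinge at (107,157/174). The spear is at (207,123), and the rollers are at about (72,35).

```bash
python3 - <<'E'
from geo import *
W=load("w4")
for z in (235,240,245,250,255): print(z,fplane(W,(320,221),z))
for p in [(367,144),(367,165),(107,157),(107,174)]: print("door",fplane(W,p,246))
print("spear",fplane(W,(207,123),263),"rollers",fplane(W,(72,24),263),fplane(W,(72,42),263))
K,R,t=W;print("cam",-R.T@t)
S=load("scene0");D=load("side0")
s=lambda x,y:((x)/3.5+250,(y)/3.5+150)
d=lambda x,y:((x)/3.3+215,(y)/3.3+90)
print(plane(D,d(136,312),245),plane(D,d(136,312),250),plane(S,s(369,34),245),plane(S,s(369,34),250))
E
```

```text
235 [ 4.805e+02 -1.000e-01  2.350e+02]
240 [4.823e+02 2.000e-01 2.400e+02]
245 [4.84e+02 4.00e-01 2.45e+02]
250 [485.8   0.7 250. ]
255 [487.5   1.  255. ]
door [541.8 -21.  246. ]
door [528.1 -23.7 246. ]
door [506.  172.5 246. ]
door [492.4 172.4 246. ]
spear [540.9  80.6 263. ] rollers [609.9 213.1 263. ] [595.  208.8 263. ]
cam [554.7251702   11.38777555 447.43325914]
[488.   11.3 245. ] [486.4   3.6 250. ] [468.8  -9.1 245. ] [477.1  -2.2 250. ]
```

```bash

python3 -m inch '0.5 -1.3 5 0 0 -0.15;0 0 15 0 0 0;0 0 20 0 0 0;0 0 20 0 0 0;0 0 12 0 0 0;0 0 8 0 0 0;0 0 5 0 0 0;0 0 0 0 0 0;0 0 0 0 0 0;0 0 0 0 0 0' 
python3 -m inch '0 0 0 0 0 0;0 0 0 0 0 0;0 0 0 0 0 0;0 0 0 0 0 0;0 0 0 0 0 0;0 0 0 0 0 0;0 0 0 0 0 0;0 0 0 0 0 0;0 0 0 0 0 0;0 0 0 0 0 0' 0 30
python3 to.py 485.3 1.5 219 10.5
```

```text
time_s: 14.52
eef_pos: [485.6, 2.2, 220.1]
ee_rot: [0.0, 0.996, 0.092, 0.001]
force: [-0.4, -0.0, -0.3]
grip_width: 0.502
grip_force: 0.0
time_s: 15.35
eef_pos: [485.4, 1.8, 219.8]
ee_rot: [0.001, 0.996, 0.092, 0.0]
force: [-1.6, -4.7, 5.3]
grip_width: 0.126
grip_force: 29.7
t 15.35 pos [485.4   1.8 219.8] yaw 10.6 F [-1.6 -4.7  5.3] grip 0.126 29.7
shift now-axes [-0.2  0.3  0.8] after-turn axes [-0.2  0.3  0.8] turn units [ 0.01 -0.01  0.01]
joints [-0.24  0.23  1.63 -0.    1.27  1.15]
```

```bash
cat > door.py <<'E'
import numpy as np
from rig import ctrl
H=np.array([506.,177.]); CY=6.8
s=ctrl.sense(); p=s["eef_pos"][:2]; v=p-H; r=np.hypot(*v); a=np.degrees(np.arctan2(v[1],v[0]))
w,x,y,z=s["ee_rot"]; yaw=np.degrees(2*np.arctan2(y,x))
F=np.mean([ctrl.sense()["force"] for _ in range(1)],0)
tan=np.array([-v[1],v[0]])/r; rad=v/r
# door: u angle = a + 17.2 ; theta = CY - u ; push = force of arm on door, closing +
print(f"t {s['time_s']:.2f} pos {s['eef_pos'].round(1)} r {r:.1f} theta {np.radians(CY-a-17.2):.3f} yaw-u {yaw-90-a-17.2:.1f} push {-F[:2]@tan:.1f} rad {-F[:2]@rad:.1f} z {-F[2]:.1f} grip {s['grip_width']:.3f} {s['grip_force']:.1f} tz {s['wrist_torque'].round(2)}")
E
python3 -m inch '2.94 0.89 0 0 0 -0.1667;5.89 1.72 0 0 0 -0.3333;8.86 2.51 0 0 0 -0.5;8.86 2.51 0 0 0 -0.5;8.86 2.51 0 0 0 -0.5;8.86 2.51 0 0 0 -0.5;8.86 2.51 0 0 0 -0.5;8.86 2.51 0 0 0 -0.5;5.89 1.72 0 0 0 -0.3333;2.94 0.89 0 0 0 -0.1667'
python3 door.py
```

```text
time_s: 16.18
eef_pos: [559.1, 8.9, 219.9]
ee_rot: [0.0, 0.955, 0.298, 0.001]
force: [1.4, -4.0, 5.4]
grip_width: 0.13
grip_force: 29.8
t 16.18 pos [559.1   8.9 219.9] r 176.3 theta 1.083 yaw-u -0.0 push -0.1 rad -4.2 z -5.4 grip 0.130 29.8 tz [-0.48 -0.07 -0.04]
```

```bash

python3 -m inch '5.89 1.72 0 0 0 -0.3333;8.86 2.51 0 0 0 -0.5;8.86 2.51 0 0 0 -0.5;8.86 2.51 0 0 0 -0.5;8.86 2.51 0 0 0 -0.5;8.86 2.51 0 0 0 -0.5;8.86 2.51 0 0 0 -0.5;8.86 2.51 0 0 0 -0.5;8.86 2.51 0 0 0 -0.5;5.89 1.72 0 0 0 -0.3333' >/dev/null; python3 door.py
python3 -m inch '5.89 1.72 0 0 0 -0.3333;8.86 2.51 0 0 0 -0.5;8.86 2.51 0 0 0 -0.5;8.86 2.51 0 0 0 -0.5;8.86 2.51 0 0 0 -0.5;5.89 1.72 0 0 0 -0.3333;2.94 0.89 0 0 0 -0.1667;0 0 0 0 0 0;0 0 0 0 0 0;0 0 0 0 0 0' >/dev/null; python3 door.py
```

```text
t 17.02 pos [631.6  53.7 219.9] r 176.0 theta 0.595 yaw-u 0.0 push 0.4 rad -0.8 z -6.4 grip 0.129 29.8 tz [-0.26  0.03 -0.02]
t 17.85 pos [661.8  95.7 219.9] r 175.7 theta 0.300 yaw-u -0.0 push -0.5 rad -1.3 z -5.3 grip 0.135 29.8 tz [-0.06 -0.09 -0.01]
```

```bash

python3 -m inch '1.62 0.5 0 0 0 -0.092;1.62 0.5 0 0 0 -0.092;1.62 0.5 0 0 0 -0.092;1.62 0.5 0 0 0 -0.092;1.62 0.5 0 0 0 -0.092;1.62 0.5 0 0 0 -0.092;1.62 0.5 0 0 0 -0.092;1.62 0.5 0 0 0 -0.092;1.62 0.5 0 0 0 -0.092;1.62 0.5 0 0 0 -0.092' >/dev/null; python3 door.py
python3 -m inch '0.67 0.2 0 0 0 -0.038;0.67 0.2 0 0 0 -0.038;0.67 0.2 0 0 0 -0.038;0.67 0.2 0 0 0 -0.038;0.67 0.2 0 0 0 -0.038;0.67 0.2 0 0 0 -0.038;0.67 0.2 0 0 0 -0.038;0.67 0.2 0 0 0 -0.038;0 0 0 0 0 0;0 0 0 0 0 0' >/dev/null; python3 door.py
```

```text
t 18.68 pos [668.7 110.9 219.9] r 175.6 theta 0.204 yaw-u 0.0 push 0.3 rad 0.9 z -5.5 grip 0.126 29.8 tz [-0.03  0.08  0.01]
t 19.52 pos [670.8 116.2 219.9] r 175.6 theta 0.172 yaw-u 0.0 push -0.2 rad 1.1 z -4.9 grip 0.128 29.8 tz [0.11 0.08 0.05]
```

```bash

python3 -m inch '0.48 0.15 0 0 0 -0.027;0.48 0.15 0 0 0 -0.027;0.48 0.15 0 0 0 -0.027;0.48 0.15 0 0 0 -0.027;0.48 0.15 0 0 0 -0.027;0.48 0.15 0 0 0 -0.027;0.48 0.15 0 0 0 -0.027;0.48 0.15 0 0 0 -0.027;0.48 0.15 0 0 0 -0.027;0 0 0 0 0 0' >/dev/null; python3 door.py
python3 -m inch '0.48 0.15 0 0 0 -0.027;0.48 0.15 0 0 0 -0.027;0.48 0.15 0 0 0 -0.027;0.48 0.15 0 0 0 -0.027;0.48 0.15 0 0 0 -0.027;0.48 0.15 0 0 0 -0.027;0.48 0.15 0 0 0 -0.027;0.48 0.15 0 0 0 -0.027;0.48 0.15 0 0 0 -0.027;0 0 0 0 0 0' >/dev/null; python3 door.py
```

```text
t 20.35 pos [672.3 120.5 219.8] r 175.6 theta 0.146 yaw-u -0.0 push 0.2 rad 0.2 z -5.0 grip 0.128 29.8 tz [0.02 0.07 0.08]
t 21.18 pos [673.7 124.7 219.9] r 175.6 theta 0.121 yaw-u -0.0 push -0.8 rad -0.1 z -6.1 grip 0.128 29.8 tz [0.03 0.08 0.04]
```

```bash

python3 -m inch '0.48 0.15 0 0 0 -0.027;0.48 0.15 0 0 0 -0.027;0.48 0.15 0 0 0 -0.027;0.48 0.15 0 0 0 -0.027;0.48 0.15 0 0 0 -0.027;0.48 0.15 0 0 0 -0.027;0.48 0.15 0 0 0 -0.027;0.48 0.15 0 0 0 -0.027;0.48 0.15 0 0 0 -0.027;0 0 0 0 0 0' >/dev/null; python3 door.py
python3 -m inch '0.38 0.12 0 0 0 -0.0217;0.38 0.12 0 0 0 -0.0217;0.38 0.12 0 0 0 -0.0217;0.38 0.12 0 0 0 -0.0217;0.38 0.12 0 0 0 -0.0217;0.38 0.12 0 0 0 -0.0217;0.38 0.12 0 0 0 -0.0217;0 0 0 0 0 0;0 0 0 0 0 0;0 0 0 0 0 0' >/dev/null; python3 door.py
```

```text
t 22.02 pos [674.9 129.1 219.9] r 175.6 theta 0.095 yaw-u -0.0 push 0.0 rad 0.9 z -5.3 grip 0.131 29.9 tz [0.06 0.12 0.01]
t 22.85 pos [675.6 131.8 219.9] r 175.6 theta 0.079 yaw-u -0.0 push -0.2 rad 1.1 z -5.2 grip 0.127 29.9 tz [ 0.    0.17 -0.03]
```

```bash

for i in 1; do python3 -m inch '0.38 0.12 0 0 0 -0.0217;0.38 0.12 0 0 0 -0.0217;0.38 0.12 0 0 0 -0.0217;0.38 0.12 0 0 0 -0.0217;0.38 0.12 0 0 0 -0.0217;0.38 0.12 0 0 0 -0.0217;0.38 0.12 0 0 0 -0.0217;0.38 0.12 0 0 0 -0.0217;0 0 0 0 0 0;0 0 0 0 0 0' >/dev/null; python3 door.py; done
python3 -m inch '0.38 0.12 0 0 0 -0.0217;0.38 0.12 0 0 0 -0.0217;0.38 0.12 0 0 0 -0.0217;0.38 0.12 0 0 0 -0.0217;0.38 0.12 0 0 0 -0.0217;0.38 0.12 0 0 0 -0.0217;0.38 0.12 0 0 0 -0.0217;0.38 0.12 0 0 0 -0.0217;0 0 0 0 0 0;0 0 0 0 0 0' >/dev/null; python3 door.py
```

```text
t 23.68 pos [676.3 134.2 219.9] r 175.6 theta 0.065 yaw-u 0.2 push 3.4 rad 1.6 z -6.7 grip 0.126 29.9 tz [-0.41  0.49 -0.  ]
t 24.52 pos [677.  137.3 219.9] r 175.5 theta 0.047 yaw-u 0.2 push 3.4 rad 2.5 z -6.3 grip 0.131 29.9 tz [-0.4   0.56 -0.01]
```

```bash

python3 -m inch '0.38 0.12 0 0 0 -0.0217;0.38 0.12 0 0 0 -0.0217;0.38 0.12 0 0 0 -0.0217;0.38 0.12 0 0 0 -0.0217;0.38 0.12 0 0 0 -0.0217;0.38 0.12 0 0 0 -0.0217;0.38 0.12 0 0 0 -0.0217;0 0 0 0 0 0;0 0 0 0 0 0;0 0 0 0 0 0' >/dev/null; python3 door.py
```

```text
t 25.35 pos [677.6 140.3 219.9] r 175.5 theta 0.029 yaw-u 0.1 push 1.9 rad 2.4 z -6.2 grip 0.128 29.9 tz [-0.2   0.41  0.02]
```

```bash

python3 -m inch '0.38 0.12 0 0 0 -0.0217;0.38 0.12 0 0 0 -0.0217;0.38 0.12 0 0 0 -0.0217;0.38 0.12 0 0 0 -0.0217;0 0 0 0 0 0;0 0 0 0 0 0;0 0 0 0 0 0;0 0 0 0 0 0;0 0 0 0 0 0;0 0 0 0 0 0' >/dev/null; python3 door.py
```

```text
t 26.18 pos [678.  142.2 219.9] r 175.5 theta 0.018 yaw-u -0.0 push 0.9 rad 1.1 z -5.7 grip 0.131 29.9 tz [ 0.04  0.28 -0.02]
```

```bash

python3 -m inch '0.19 0.06 0 0 0 -0.0108;0.19 0.06 0 0 0 -0.0108;0.19 0.06 0 0 0 -0.0108;0.19 0.06 0 0 0 -0.0108;0.19 0.06 0 0 0 -0.0108;0.19 0.06 0 0 0 -0.0108;0 0 0 0 0 0;0 0 0 0 0 0;0 0 0 0 0 0;0 0 0 0 0 0' >/dev/null; python3 door.py
```

```text
t 27.02 pos [678.3 143.6 219.9] r 175.5 theta 0.010 yaw-u -0.1 push 0.3 rad 2.5 z -5.5 grip 0.125 29.9 tz [0.17 0.24 0.03]
```

```bash

python3 -m inch '0.19 0.06 0 0 0 -0.0108;0.19 0.06 0 0 0 -0.0108;0.19 0.06 0 0 0 -0.0108;0.19 0.06 0 0 0 -0.0108;0.19 0.06 0 0 0 -0.0108;0 0 0 0 0 0;0 0 0 0 0 0;0 0 0 0 0 0;0 0 0 0 0 0;0 0 0 0 0 0' >/dev/null; python3 door.py
```

```text
t 27.85 pos [678.5 144.8 219.9] r 175.5 theta 0.003 yaw-u -0.1 push -1.0 rad 2.0 z -5.7 grip 0.129 29.9 tz [ 0.29  0.2  -0.04]
```

```bash

python3 -m inch '0.19 0.06 0 0 0 -0.0108;0.19 0.06 0 0 0 -0.0108;0.19 0.06 0 0 0 -0.0108;0.19 0.06 0 0 0 -0.0108;0 0 0 0 0 0;0 0 0 0 0 0;0 0 0 0 0 0;0 0 0 0 0 0;0 0 0 0 0 0;0 0 0 0 0 0' >/dev/null; python3 door.py
```

```text
t 28.68 pos [678.7 145.6 219.9] r 175.5 theta -0.002 yaw-u -0.1 push -2.0 rad 0.8 z -6.1 grip 0.133 29.9 tz [0.29 0.17 0.05]
```

```bash

python3 -m inch '0.14 0.04 0 0 0 -0.008;0.14 0.04 0 0 0 -0.008;0.14 0.04 0 0 0 -0.008;0.14 0.04 0 0 0 -0.008;0 0 0 0 0 0;0 0 0 0 0 0;0 0 0 0 0 0;0 0 0 0 0 0;0 0 0 0 0 0;0 0 0 0 0 0' >/dev/null; python3 door.py
```

```text
t 29.52 pos [678.7 146.  219.9] r 175.5 theta -0.004 yaw-u -0.1 push -0.8 rad 1.8 z -6.1 grip 0.128 29.9 tz [ 0.12  0.22 -0.03]
```

```bash

python3 -m inch '0.1 0.03 0 0 0 -0.0055;0.1 0.03 0 0 0 -0.0055;0.1 0.03 0 0 0 -0.0055;0 0 0 0 0 0;0 0 0 0 0 0;0 0 0 0 0 0;0 0 0 0 0 0;0 0 0 0 0 0;0 0 0 0 0 0;0 0 0 0 0 0' >/dev/null; python3 door.py
```

```text
t 30.35 pos [678.8 146.1 219.9] r 175.5 theta -0.005 yaw-u -0.0 push -0.5 rad 2.9 z -6.1 grip 0.126 29.9 tz [0.11 0.29 0.07]
```

```bash

python3 -m inch '0.1 0.03 0 0 0 -0.0055;0.1 0.03 0 0 0 -0.0055;0.1 0.03 0 0 0 -0.0055;0 0 0 0 0 0;0 0 0 0 0 0;0 0 0 0 0 0;0 0 0 0 0 0;0 0 0 0 0 0;0 0 0 0 0 0;0 0 0 0 0 0' >/dev/null; python3 door.py
```

```text
t 31.18 pos [678.8 146.3 219.9] r 175.5 theta -0.006 yaw-u -0.0 push -0.6 rad 1.8 z -6.2 grip 0.127 29.9 tz [-0.02  0.24 -0.01]
```

```bash

python3 -m inch '0.14 0.04 0 0 0 -0.008;0.14 0.04 0 0 0 -0.008;0.14 0.04 0 0 0 -0.008;0 0 0 0 0 0;0 0 0 0 0 0;0 0 0 0 0 0;0 0 0 0 0 0;0 0 0 0 0 0;0 0 0 0 0 0;0 0 0 0 0 0' >/dev/null; python3 door.py
```

```text
t 32.02 pos [678.8 146.6 219.9] r 175.5 theta -0.007 yaw-u 0.0 push 1.9 rad 2.7 z -5.6 grip 0.132 29.9 tz [-0.13  0.32  0.03]
```

```bash

python3 -m inch '0.1 0.03 0 0 0 -0.0055;0.1 0.03 0 0 0 -0.0055;0.1 0.03 0 0 0 -0.0055;0 0 0 0 0 0;0 0 0 0 0 0;0 0 0 0 0 0;0 0 0 0 0 0;0 0 0 0 0 0;0 0 0 0 0 0;0 0 0 0 0 0' >/dev/null; python3 door.py
```

```text
t 32.85 pos [678.9 146.7 219.9] r 175.5 theta -0.008 yaw-u 0.1 push 1.7 rad 2.9 z -7.1 grip 0.128 29.9 tz [-0.19  0.43  0.01]
```

```bash

python3 -m inch '0.1 0.03 0 0 0 -0.0055;0.1 0.03 0 0 0 -0.0055;0.1 0.03 0 0 0 -0.0055;0 0 0 0 0 0;0 0 0 0 0 0;0 0 0 0 0 0;0 0 0 0 0 0;0 0 0 0 0 0;0 0 0 0 0 0;0 0 0 0 0 0' >/dev/null; python3 door.py
```

```text
t 33.68 pos [678.9 146.9 219.8] r 175.5 theta -0.009 yaw-u 0.1 push 3.3 rad 2.4 z -4.9 grip 0.127 29.9 tz [-0.29  0.45  0.01]
```

```bash

python3 -m inch '-0.2 -0.06 0 0 0 0.011;-0.2 -0.06 0 0 0 0.011;-0.2 -0.06 0 0 0 0.011;-0.2 -0.06 0 0 0 0.011;0 0 0 0 0 0;0 0 0 0 0 0;0 0 0 0 0 0;0 0 0 0 0 0;0 0 0 0 0 0;0 0 0 0 0 0' >/dev/null; python3 door.py
python3 -m inch '0 0 0 0 0 0;0 0 0 0 0 0;0 0 0 0 0 0;0 0 0 0 0 0;0 0 0 0 0 0;0 0 0 0 0 0;0 0 -5 0 0 0;0 0 -15 0 0 0;0 0 -20 0 0 0;0 0 -20 0 0 0' 0.5; python3 door.py
```

```text
t 34.52 pos [678.8 146.5 219.9] r 175.5 theta -0.007 yaw-u -0.0 push 1.2 rad 1.6 z -6.3 grip 0.130 29.9 tz [-0.02  0.32 -0.04]
time_s: 35.35
eef_pos: [678.9, 146.0, 280.3]
ee_rot: [-0.0, 0.662, 0.75, -0.0]
force: [0.9, 0.6, 0.1]
grip_width: 0.497
grip_force: 0.0
t 35.35 pos [678.9 146.  280.3] r 175.7 theta -0.004 yaw-u 0.1 push -0.7 rad -0.7 z -0.1 grip 0.497 0.0 tz [-0.06 -0.03 -0.01]
```

```bash

python3 -m inch '0 0 -10 0 0 0;0 0 -10 0 0 0;0 0 0 0 0 0;0 0 0 0 0 0;0 0 0 0 0 0;0 0 0 0 0 0;0 0 0 0 0 0;0 0 0 0 0 0;0 0 0 0 0 0;0 0 0 0 0 0'
python3 - <<'E'
from rig import ctrl
import cv2,numpy as np
c=ctrl.capture("wrist"); cv2.imwrite("pics/w5.png",c["image"][:,:,::-1]); np.savez("w5.npz",**c)
E
```

```text
time_s: 36.18
eef_pos: [679.1, 146.0, 299.3]
ee_rot: [-0.0, 0.662, 0.75, -0.0]
force: [0.5, -0.4, -0.7]
grip_width: 0.503
grip_force: 0.0
```

View pics/w5.png

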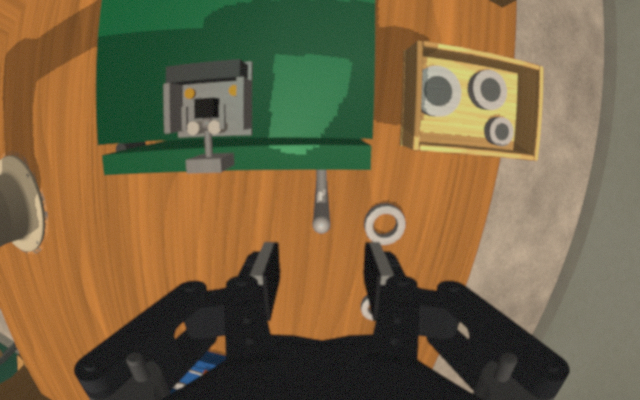

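The picture shows the door shut, with the spear past both rollers at (207,125). The handle top is at (322,225), still between the open fingers and untouched. I'll take the handle again to pull.

```bash

python3 -m inch '0 0 0 0 0 0;0 0 0 0 0 0;0 0 0 0 0 0;0 0 15 0 0 0;0 0 25 0 0 0;0 0 20 0 0 0;0 0 10 0 0 0;0 0 6 0 0 0;0 0 4 0 0 0;0 0 0 0 0 0' >/dev/null; python3 door.py
python3 -m inch '0 0 0 0 0 0;0 0 0 0 0 0;0 0 0 0 0 0;0 0 0 0 0 0;0 0 0 0 0 0;0 0 0 0 0 0;0 0 0 0 0 0;0 0 0 0 0 0;0 0 0 0 0 0;0 0 0 0 0 0' 0 35 >/dev/null; python3 door.py
```

```text
t 37.07 pos [679.3 146.  219.6] r 176.0 theta -0.004 yaw-u 0.1 push -0.0 rad 0.2 z 0.2 grip 0.502 0.0 tz [ 0.01 -0.02  0.02]
t 37.90 pos [678.9 146.1 220.5] r 175.7 theta -0.005 yaw-u 0.1 push 0.5 rad 5.0 z -5.6 grip 0.128 34.4 tz [ 0.    0.84 -0.01]
```

```bash

python3 -m inch '-0.48 -0.15 0 0 0 0.027;-0.48 -0.15 0 0 0 0.027;-0.48 -0.15 0 0 0 0.027;-0.48 -0.15 0 0 0 0.027;-0.48 -0.15 0 0 0 0.027;-0.48 -0.15 0 0 0 0.027;-0.48 -0.15 0 0 0 0.027;-0.48 -0.15 0 0 0 0.027;0 0 0 0 0 0;0 0 0 0 0 0' >/dev/null; python3 door.py
python3 -m inch '-0.48 -0.15 0 0 0 0.027;-0.48 -0.15 0 0 0 0.027;-0.48 -0.15 0 0 0 0.027;-0.48 -0.15 0 0 0 0.027;-0.48 -0.15 0 0 0 0.027;-0.48 -0.15 0 0 0 0.027;-0.48 -0.15 0 0 0 0.027;-0.48 -0.15 0 0 0 0.027;-0.48 -0.15 0 0 0 0.027;-0.48 -0.15 0 0 0 0.027' >/dev/null; python3 door.py
```

```text
t 38.73 pos [678.3 142.5 220.5] r 175.7 theta 0.016 yaw-u 0.0 push -0.7 rad 5.0 z -5.8 grip 0.120 34.5 tz [ 0.16  0.73 -0.05]
t 39.57 pos [677.1 136.9 220.5] r 175.7 theta 0.048 yaw-u 0.2 push 2.7 rad 5.2 z -6.3 grip 0.126 34.5 tz [-0.16  0.85 -0.05]
```

```bash

python3 -m inch '-0.67 -0.2 0 0 0 0.038;-0.67 -0.2 0 0 0 0.038;-0.67 -0.2 0 0 0 0.038;-0.67 -0.2 0 0 0 0.038;-0.67 -0.2 0 0 0 0.038;-0.67 -0.2 0 0 0 0.038;-0.67 -0.2 0 0 0 0.038;-0.67 -0.2 0 0 0 0.038;-0.67 -0.2 0 0 0 0.038;-0.67 -0.2 0 0 0 0.038' >/dev/null; python3 door.py
python3 -m inch '-1.62 -0.5 0 0 0 0.092;-1.62 -0.5 0 0 0 0.092;-1.62 -0.5 0 0 0 0.092;-2.92 -0.94 0 0 0 0.1667;-2.92 -0.94 0 0 0 0.1667;-5.83 -1.93 0 0 0 0.3333;-5.83 -1.93 0 0 0 0.3333;-5.83 -1.93 0 0 0 0.3333;-5.83 -1.93 0 0 0 0.3333;-2.92 -0.94 0 0 0 0.1667' >/dev/null; python3 door.py
```

```text
t 40.40 pos [675.5 130.7 220.5] r 175.8 theta 0.085 yaw-u 0.1 push 0.1 rad 4.1 z -5.1 grip 0.125 34.4 tz [ 0.24  0.77 -0.01]
t 41.23 pos [661.2  94.2 220.5] r 175.9 theta 0.308 yaw-u 0.1 push 0.1 rad 3.5 z -4.8 grip 0.118 34.5 tz [ 0.29  0.53 -0.06]
```

```bash

python3 -m inch '-5.83 -1.93 0 0 0 0.3333;-8.72 -2.97 0 0 0 0.5;-8.72 -2.97 0 0 0 0.5;-8.72 -2.97 0 0 0 0.5;-8.72 -2.97 0 0 0 0.5;-8.72 -2.97 0 0 0 0.5;-8.72 -2.97 0 0 0 0.5;-8.72 -2.97 0 0 0 0.5;-8.72 -2.97 0 0 0 0.5;-5.83 -1.93 0 0 0 0.3333' >/dev/null; python3 door.py
python3 -m inch '-5.83 -1.93 0 0 0 0.3333;-8.72 -2.97 0 0 0 0.5;-8.72 -2.97 0 0 0 0.5;-8.72 -2.97 0 0 0 0.5;-8.72 -2.97 0 0 0 0.5;-8.72 -2.97 0 0 0 0.5;-8.72 -2.97 0 0 0 0.5;-8.72 -2.97 0 0 0 0.5;-5.83 -1.93 0 0 0 0.3333;-2.92 -0.94 0 0 0 0.1667' >/dev/null; python3 door.py
```

```text
t 42.07 pos [604.5  30.8 220.5] r 176.3 theta 0.797 yaw-u -0.0 push -2.0 rad 0.5 z -6.6 grip 0.123 34.5 tz [ 0.27  0.07 -0.03]
t 42.90 pos [530.7   2.2 220.5] r 176.5 theta 1.249 yaw-u -0.0 push -0.9 rad -1.6 z -6.4 grip 0.127 34.6 tz [-0.08 -0.04  0.04]
```

Door wide open at about 1.25 rad. I'll settle, release, and lift clear.

```bash

python3 -m inch '0 0 0 0 0 0;0 0 0 0 0 0;0 0 0 0 0 0;0 0 0 0 0 0;0 0 0 0 0 0;0 0 0 0 0 0;0 0 0 0 0 0;0 0 0 0 0 0;0 0 0 0 0 0;0 0 0 0 0 0' 0.5 >/dev/null; python3 door.py
python3 -m inch '0 0 -5 0 0 0;0 0 -15 0 0 0;0 0 -20 0 0 0;0 0 -25 0 0 0;0 0 -25 0 0 0;0 0 -20 0 0 0;0 0 -10 0 0 0;0 0 0 0 0 0;0 0 0 0 0 0;0 0 0 0 0 0' >/dev/null; python3 door.py
python3 - <<'E'
from rig import ctrl
import cv2
c=ctrl.capture("wrist"); cv2.imwrite("pics/w6.png",c["image"][:,:,::-1])
E
```

```text
t 43.73 pos [530.5   2.6 219.4] r 176.1 theta 1.250 yaw-u 0.1 push 0.1 rad -0.5 z -0.3 grip 0.498 0.0 tz [0.01 0.01 0.02]
t 44.57 pos [530.2   2.7 337.9] r 176.0 theta 1.251 yaw-u 0.2 push -1.3 rad 0.1 z 0.6 grip 0.498 0.0 tz [ 0.    0.01 -0.  ]
```

View pics/w6.png

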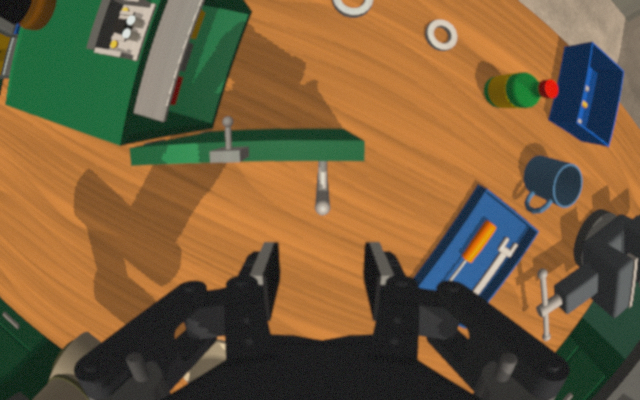

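The door stands wide open, with its top edge from (130,155) to (363,148). The handle at (322,208) is free of the gripper, the driver lies in the tray at (475,250), and the bearings, bottle and mug look undisturbed.

```bash
python3 -c "
from rig import ctrl
print(ctrl.finish_job())"
```

```text
the job is handed in; nothing more can be done
None
```

The job is done and handed in at about 45 s: the screwdriver is back in the tray, the catch snapped over and held the door shut with the hand off (last light push about 3 N), and the door was pulled back out through the catch and left open at about 1.25 rad.

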